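Match two hub castings on the foundry's balance tray

TASK

Check the pair of large flanged hub castings against each other on the pivoting wooden balance tray: stand one large hub, flange down, in the pan at one end and the other large hub in the pan at the other end, so that the tray stays level. Set them down gently, without dropping them. (The small hub is not one of the pair.)

Things in the scene. Friction and masses are not known exactly. Their poses are not given: they have to be found in the camera images.
- hub_a: Grey cast-iron flanged hub, one of the two equal large ones: round flange 70 mm across, 12 mm thick, and on it an upright round boss 40 mm across; 62 mm high in all, 0.55 kg. Stands flange down on the bench, nearer the robot than the tray. Origin: centre of its underside, z up. A third hub of the same form but smaller (flange 54, boss 30, height 40 mm) is not part of the job.
- hub_b: Grey cast-iron flanged hub, the other of the two equal large ones: round flange 70 mm across, 12 mm thick, and on it an upright round boss 40 mm across; 62 mm high in all, 0.55 kg. Stands flange down on the bench, nearer the robot than the tray. Origin: centre of its underside, z up. A third hub of the same form but smaller (flange 54, boss 30, height 40 mm) is not part of the job.
- tray_mid (a point): Middle of the wooden tray, on its board's upper face, 80 mm above the bench; tips with the tray. Board 368 mm long (y axis), 108 mm wide (x axis), on a steel stand fixed to the bench. A square pan at each end, 96 mm inside, centred 130 mm from here at +y and -y: floor at z = 0, rim 6 mm thick, 10 mm high. Steel cheeks beside the middle at x = +-62 to 70 mm, up to z = 14 mm.
- tray (a joint): Tip of the tray in rad about its x axis: 0 level, positive with the +y end up, stops at +-0.21. A weak centring spring (2.6 N m/rad) keeps the empty tray level. One large hub alone tips it to the stop; the other pan then stands 27 mm higher and yields as the second hub is lowered onto it. With a large hub in each pan it returns level.
Mind the look-alikes: they are no part of the job. Leave any blue or turquoise look-alike of the hub_b alone. Leave any blue or pink look-alike of the hub_a alone.

How it is judged:
By the outcome, as a careful person would: the job done as asked, in the order asked, and still so for the second after the job is handed in, with the robot touching nothing.
It also fails if it takes over 58 s, if anything falls off the work surface, if the arm or the gripper's body presses on something with over 40 N, if the wrist force passes 120 N, or if a joint passes its speed limit or range.

ROBOT

A 7-joint arm with a two-finger parallel gripper is mounted at the origin on the work surface. World frame = base frame: x ahead of the robot, y to its left, z up, the work surface at z = 0. Lengths are in mm, angles in rad, forces in N, time in s.
With the tool pointing down it reaches from about 400 to 875 mm from the base axis. Payload 4.4 kg.
Tool frame: the origin (TCP) lies where the fingers leave the gripper's body, on its centre line; the fingertips stand 73 mm ahead of it and the grasp point (between the pads) lies 54 mm ahead of it; z points along the fingers, y is the line along which they close (so a half turn about z gives the same grasp; the last joint's range is limited). The gripper opens to 85 mm and grips with 20 to 120 N. Pads are 22 mm wide; open, the fingers measure 114 mm over their backs; the gripper's body (76 mm by 85 mm) begins 54 mm behind the grasp point. The pads swing forward as they close: fully open they stand 13 mm farther back than shut.
Start: joints at [-1.414, 0.628, 0.038, 1.517, -0.027, 0.996, -0.02], TCP at [143.601, 633.952, 303.913] pointing down, gripper open.
Joint ranges: [-3.06, 3.06], [-0.37, 2.12], [-1.25, 1.32], [0.18, 2.47], [-1.1, 4.24], [0.23, 1.98], [-2.94, 2.94]. Speed limits (rad/s): [2.57, 2.57, 3.14, 3.14, 3.14, 3.14, 3.14].

INTERFACE

Orientations are given as [roll, pitch, yaw] about the fixed x, y, z axes, in that order (R = Rz(yaw) Ry(pitch) Rx(roll)).
In Python, from cell import ctrl gives the robot as it stands.
- The arm moves only by the tool send_rows, never from a script. Its argument "rows" is a list that holds one entry, the list of rows, each a list of 6 numbers: the shift along the tool's x, y, z in cm, then the turn, a rotation vector about the tool's x, y, z in rad. In form: [[[tx, ty, tz, wx, wy, wz], ...]]. A call has 1 to 10 rows; each row is the pose to reach, as a shift and turn from the pose commanded when the call began, along the tool's axes at that moment; what a row does not reach only later rows make up. A row lasts 1/10 s, in which the tool goes at most 50 mm and 8.59 degrees, less where a joint would pass 70% of its speed; a pose out of reach is approached as far as the arm can. A call with a gripper value outside its range is refused whole. "grip" is the closure in counts, from 0 (fully open) to 255 (shut), set as the call begins (left out, the last holds). The fingers move at their own pace and stop on an object; the grip force is fixed at half the most. Time passes only in rows, so rows that repeat a pose let the fingers close. It gives the time, the measured TCP pose, the force, the opening and the grip force at its end, in the units of the state.
- ctrl.read_state(): the state, without advancing time (a new reading comes with each control period).
- ctrl.get_image(name): name is "scene" or "top" or "wrist"; returns a dict with "pixels" (384x512x3 uint8, red, green, blue), "fx", "fy", "cx", "cy" (pixels), "extrinsics" (4x4, takes a point from camera to world coordinates); the wrist camera has in their place "mount" (4x4, takes a point from camera to tool coordinates, whose origin is the TCP and whose axes are the flange's). Camera axes: x right, y up, looking along -z (the intrinsics and any distortion apply to the point x, -y, -z); pixel columns grow to the right and rows downward; lengths in mm; the calibration is good to about 2 mm. The wrist camera is an equidistant fisheye: a pixel r from the principal point sees the ray r / f radians off the axis. A picture is of the moment at which its call begins: read the wrist's pose just before it. There is no depth.
- ctrl.finish_job(): hands the job in; it is judged then, once.
The state is a dict: "clock": time; "qpos": joint angles; "qd": joint speeds; "tau": joint torques, N m; "eef_pos": TCP position; "tool_rot": TCP orientation; "force": force on the tool from outside, world axes, zero at the start; "torque": the same for the moment, N m; "width": finger opening in mm; "gripper_force": force on a finger pad.
Only numpy, scipy, OpenCV 4.12 (cv2) and the standard library are available. Lean on these libraries where they do the work, as an engineer would, in place of code of your own. Each camera call takes 0.05 s, during which the arm holds its last target. There are 200 camera calls.

## Working session

There is one attempt and no reset: what is moved stays moved. The work goes in short steps, Python scripts to look and compute and a tool call to move; the robot and the scene stay as the last step left them, time stands still between calls to the robot, and variables do not carry over. Pictures are saved under pics/ and viewed, at most 10 in all, crops included, and the job is handed in when it is done.

Besides the shell and the picture viewer there is one more tool, called as name(argument=value, ...), one argument or row to a line, values as JSON. send_rows: Moves the arm, as the interface text tells. Its arguments: {"type":"object","properties":{"rows":{"type":"array","items":{"type":"array","items":{"type":"array","items":{"type":"number"}}}},"grip":{"type":"number"}},"required":["rows"]}

```bash
mkdir -p pics; python3 - <<'E'
from cell import ctrl
import cv2,numpy as np
s=ctrl.read_state();print({k:np.round(v,3).tolist() for k,v in s.items()})
for n in("scene","top"):
    i=ctrl.get_image(n);cv2.imwrite(f"pics/{n}0.png",i["pixels"][...,::-1])
    np.savez(n+"0.npz",**i)
    print(n,i["fx"],i["fy"],i["cx"],i["cy"],np.round(i["extrinsics"],3).tolist(),[k for k in i])
E
```

```text
{'clock': 0.0, 'qpos': [-1.414, 0.629, 0.038, 1.518, -0.027, 0.996, -0.02], 'qd': [-0.0, 0.001, -0.001, -0.002, 0.0, -0.001, -0.0], 'tau': [-0.0, -56.339, 1.226, -19.345, 0.011, 0.011, -0.0], 'eef_pos': [143.474, 633.45, 302.972], 'tool_rot': [-3.14, 0.0, 2.919], 'force': [-0.189, -0.027, -0.795], 'torque': [-0.053, 0.035, 0.011], 'gripper_force': 0.0, 'width': 85.525}
scene 365.9595245075622 365.9595245075622 254.88093696017532 190.29474385227704 [[-0.793, -0.337, 0.508, 913.965], [0.609, -0.425, 0.669, 650.434], [-0.01, 0.84, 0.543, 604.314], [0.0, 0.0, 0.0, 1.0]] ['pixels', 'fx', 'fy', 'cx', 'cy', 'extrinsics']
top 431.11696940231286 431.11696940231286 257.28455703051395 185.67868051245242 [[-0.016, 0.983, -0.181, 229.082], [-1.0, -0.015, 0.011, -8.101], [0.008, 0.181, 0.984, 1102.347], [0.0, 0.0, 0.0, 1.0]] ['pixels', 'fx', 'fy', 'cx', 'cy', 'extrinsics']
```

View pics/top0.png

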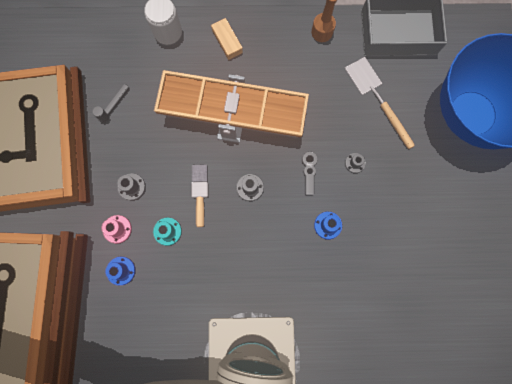

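View pics/scene0.png

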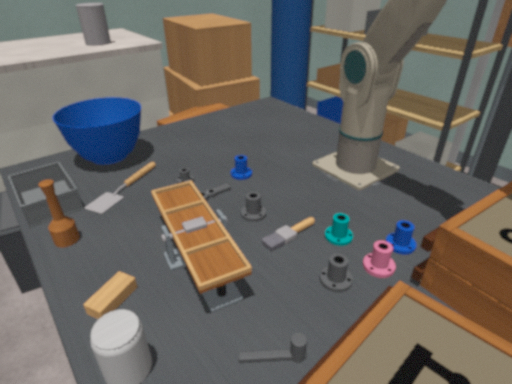

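Top view: large grey hubs are at about (131,186) and (250,187), and the small one is at (355,162). The tray runs from (160,75–115) to (307,95–133). The scene view agrees: the large greys are at (337,272) and (254,206).

```bash
cat > h.py <<'E'
import numpy as np,cv2
from scipy.spatial.transform import Rotation as R
def cast(im,uv,z):
    E=im["extrinsics"];uv=np.atleast_2d(np.array(uv,float))
    d=np.c_[(uv[:,0]-im["cx"])/im["fx"],-(uv[:,1]-im["cy"])/im["fy"],-np.ones(len(uv))]@E[:3,:3].T
    o=E[:3,3];return o+d*((z-o[2])/d[:,2])[:,None]
def fish(im,s,uv,z):
    M=im["mount"];uv=np.atleast_2d(np.array(uv,float))
    a=(uv[:,0]-im["cx"])/im["fx"];b=(uv[:,1]-im["cy"])/im["fy"];r=np.hypot(a,b)+1e-9
    d=np.c_[np.sin(r)*a/r,-np.sin(r)*b/r,-np.cos(r)]
    T=R.from_euler('xyz',s["tool_rot"]).as_matrix()
    d=d@M[:3,:3].T@T.T;o=T@M[:3,3]+s["eef_pos"];return o+d*((z-o[2])/d[:,2])[:,None]
def rel(s,p,rpy):
    "shift (cm) and rotvec in tool axes to reach TCP pose"
    T=R.from_euler('xyz',s["tool_rot"])
    return np.r_[T.inv().apply(np.array(p)-s["eef_pos"])/10,(T.inv()*R.from_euler('xyz',rpy)).as_rotvec()].round(3).tolist()
E
python3 - <<'E'
from h import *
im=dict(np.load("top0.npz"));px=im["pixels"]
for n,p in dict(a=(131,186),b=(250,187),small=(355,162),brush=(200,195),wr=(310,170)).items(): print(n,cast(im,p,12).round(0))
hsv=cv2.cvtColor(px,cv2.COLOR_RGB2HSV)
m=cv2.inRange(hsv,(5,80,80),(25,255,255));m[:,:140]=0;m[:,330:]=0;m[:60]=0;m[145:]=0
m=cv2.morphologyEx(m,cv2.MORPH_CLOSE,np.ones((5,5)))
c=max(cv2.findContours(m,0,2)[0],key=cv2.contourArea)
w=cast(im,c[:,0],90)[:,:2].astype(np.float32)
r=cv2.minAreaRect(w);print(r);print(cv2.boxPoints(r))
g=cv2.resize(px[135:220,90:380],None,fx=2.7,fy=2.7,interpolation=2);cv2.imwrite("pics/c.png",g[...,::-1])
E
```

```text
a [[433. 303.  12.]]
b [[426.  -2.  12.]]
small [[ 488. -276.   12.]]
brush [[407. 126.  12.]]
wr [[ 469. -158.   12.]]
((623.9924926757812, 41.28712463378906), (369.78216552734375, 114.11698913574219), 79.36710357666016)
[[ 533.7984  -129.90112]
 [ 645.956   -150.95749]
 [ 714.1866   212.47537]
 [ 602.029    233.53174]]
```

View pics/c.png

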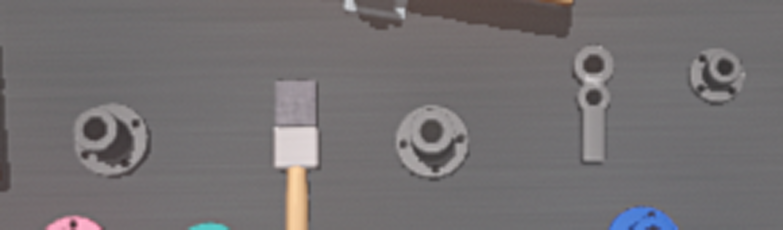

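```bash
python3 - <<'E'
from h import *
from cell import ctrl
im=dict(np.load("top0.npz"))
print(cast(im,[(131.5,186.9),(250,187.2),(117,229)],12).round(0))
print(rel(ctrl.read_state(),(432,302,270),(np.pi,0,1.386)))
E
```

```text
[[431. 302.  12.]
 [426.  -2.  12.]
 [324. 334.  12.]]
[-35.464, -25.951, 3.354, -0.001, 0.001, 1.533]
```

send_rows(
  rows=[
    [[-12,-9,0,0,0,0.5],[-24,-18,1,0,0,1.0],[-35.5,-26,3.3,0,0,1.53],[-35.5,-26,3.3,0,0,1.53],[-35.5,-26,3.3,0,0,1.53],[-35.5,-26,3.3,0,0,1.53],[-35.5,-26,3.3,0,0,1.53],[-35.5,-26,3.3,0,0,1.53],[-35.5,-26,3.3,0,0,1.53],[-35.5,-26,3.3,0,0,1.53]],
  ],
)

```text
clock: 1.1
eef_pos: [436.7, 295.4, 270.9]
tool_rot: [3.138, 0.003, 1.402]
force: [-0.1, -0.3, -0.7]
width: 85.4
gripper_force: 0.0
```

send_rows(
  rows=[
    [[0,0,0,0,0,0],[0,0,0,0,0,0],[0,0,0,0,0,0]],
  ],
)

```text
clock: 1.4
eef_pos: [431.4, 303.1, 270.7]
tool_rot: [-3.141, -0.0, 1.424]
force: [-0.3, -0.1, 0.0]
width: 85.4
gripper_force: 0.0
```

```bash
python3 - <<'E'
from h import *
from cell import ctrl
s=ctrl.read_state();im=ctrl.get_image("wrist")
print(s["clock"],s["eef_pos"],s["tool_rot"],s["qpos"],im["fx"],im["cx"],im["cy"],im["mount"].round(2).tolist())
np.savez("w1.npz",**im);cv2.imwrite("pics/w1.png",im["pixels"][...,::-1])
E
```

```text
1.4 [431.43458828 303.14814238 270.74997698] [-3.14073781e+00 -3.28111693e-04  1.42386951e+00] [-0.96311756  0.53264227  0.44347366  1.90407706 -0.31806516  0.77437909
 -0.49036181] 297.3186396354542 254.10717279666522 191.69214319694245 [[-0.0, 0.95, 0.33, 84.11], [1.0, 0.0, 0.0, 0.12], [-0.0, 0.33, -0.95, -70.03], [0.0, 0.0, 0.0, 1.0]]
```

View pics/w1.png

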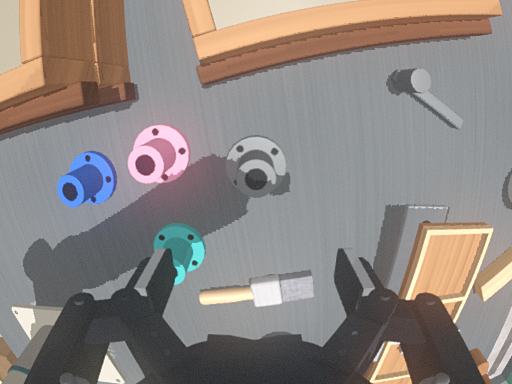

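Wrist view: hub a's flange is at about (257,167) and its boss-top hole at (256,180). The fingers straddle it with clear space on both sides.

```bash
python3 - <<'E'
from h import *
from cell import ctrl
im=dict(np.load("w1.npz"));s=ctrl.read_state()
s["clock"]
g=cv2.cvtColor(im["pixels"],cv2.COLOR_RGB2GRAY)
print(fish(im,s,(256,180),62).round(1),fish(im,s,(257,167),12).round(1))
print(fish(im,s,[(490,228),(423,225)],90).round(1), "exp far corners ~ (714,212),(602,233)")
print(rel(s,(431,302,96),(np.pi,0,1.4)))
E
```

```text
[[433.3 302.9  62. ]] [[434.7 303.2  12. ]]
[[707.9 212.2  90. ]
 [601.5 237.8  90. ]] exp far corners ~ (714,212),(602,233)
[-0.121, -0.02, 17.481, -0.001, -0.0, 0.023]
```

send_rows(
  rows=[
    [[0,0.15,5,0,0,0],[0,0.15,10,0,0,0],[0,0.15,14,0,0,0],[0,0.15,16,0,0,0],[0,0.15,17.4,0,0,0],[0,0.15,17.4,0,0,0],[0,0.15,17.4,0,0,0]],
  ],
)

```text
clock: 2.15
eef_pos: [434.2, 302.2, 97.6]
tool_rot: [3.141, -0.001, 1.42]
force: [1.1, 0.8, 0.5]
width: 85.3
gripper_force: 0.0
```

send_rows(
  rows=[
    [[0,0,0,0,0,0],[0,0,0,0,0,0],[0,0,0,0,0,0],[0,0,0,0,0,0],[0,0,0,0,0,0],[0,0,0,0,0,0],[0,0,0,0,0,0],[0,0,0,0,0,0],[0,0,0,0,0,0],[0,0,0,0,0,0]],
  ],
  grip=255,
)

```text
clock: 3.15
eef_pos: [433.7, 302.1, 98.0]
tool_rot: [-3.141, -0.001, 1.419]
force: [-1.3, -1.3, 7.9]
width: 38.9
gripper_force: 59.7
```

send_rows(
  rows=[
    [[0,0,-3,0,0,0],[0,0,-7,0,0,0],[0,0,-11,0,0,0],[0,0,-15,0,0,0],[0,0,-15,0,0,0],[0,0,-15,0,0,0]],
  ],
)

```text
clock: 3.75
eef_pos: [433.2, 301.8, 246.9]
tool_rot: [-3.141, -0.001, 1.419]
force: [0.7, -0.3, -5.6]
width: 38.6
gripper_force: 62.7
```

```bash
python3 - <<'E'
from h import *
from cell import ctrl
s=ctrl.read_state()
u=np.array([.184,.983]);c=np.array([624,42])
print(s["width"],s["force"],s["qpos"].round(2))
p=c+130*u;print(p,rel(s,(*p,245),(np.pi,0,1.386)))
E
```

```text
38.60323772089252 [ 0.72085994 -0.31814754 -5.58136204] [-0.95  0.57  0.44  1.93 -0.35  0.72 -0.46]
[647.92 169.79] [-9.81, 23.217, 0.182, -0.0, -0.001, 0.033]
```

send_rows(
  rows=[
    [[-2,4.5,0,0,0,0.03],[-4,9,0,0,0,0.03],[-6,13.5,0,0,0,0.03],[-8,18,0,0,0,0.03],[-9.8,22,0,0,0,0.03],[-9.8,23.2,0,0,0,0.03],[-9.8,23.2,0,0,0,0.03],[-9.8,23.2,0,0,0,0.03]],
  ],
)

```text
clock: 4.55
eef_pos: [646.2, 170.2, 243.8]
tool_rot: [-3.135, 0.001, 1.389]
force: [-0.9, 0.6, -4.6]
width: 38.5
gripper_force: 63.3
```

```bash
python3 - <<'E'
from h import *
from cell import ctrl
s=ctrl.read_state();im=ctrl.get_image("wrist")
print(s["clock"],s["eef_pos"],s["tool_rot"])
np.savez("w2.npz",**im);cv2.imwrite("pics/w2.png",im["pixels"][...,::-1])
E
```

```text
4.55 [646.23309999 170.16118673 243.79360524] [-3.13522864e+00  1.31489944e-03  1.38893427e+00]
```

View pics/w2.png

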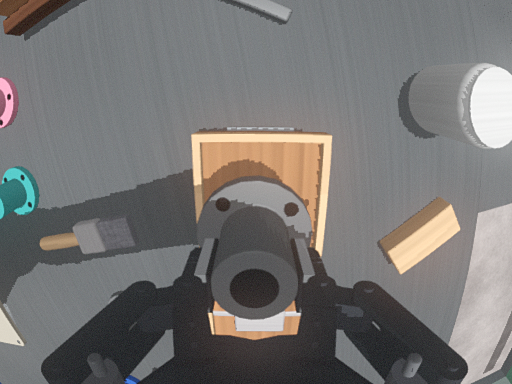

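Wrist view: the hub hangs over the +y pan, and the tray's end edge runs from (191,133) to (332,135).

```bash
python3 - <<'E'
from h import *
from cell import ctrl
im=dict(np.load("w2.npz"));s=ctrl.read_state()
q=fish(im,s,[(191,133),(332,135)],90)[:,:2];print(q,np.linalg.norm(q[1]-q[0]))
e=q[1]-q[0];yaw=np.arctan2(e[1],e[0]);m=q.mean(0);u=np.array([-np.sin(yaw),np.cos(yaw)])
print(yaw,"pan",m-54*u,"mid",m-184*u)
print(fish(im,s,[(191,210),(200,215),(329,210)],90))
E
```

```text
[[607.37979868 233.09275991]
 [714.16628077 212.34939526]] 108.78253506103579
-0.19186146653147723 pan [650.47596685 169.71192469] mid [625.68671733  42.09729736]
[[591.99544443 171.00858089  90.        ]
 [598.43820226 165.31828485  90.        ]
 [705.02551091 150.42342274  90.        ]]
```

send_rows(
  rows=[
    [[0.05,0.25,2,0,0,0],[0.05,0.25,4,0,0,0],[0.05,0.25,5.5,0,0,0],[0.05,0.25,6.2,0,0,0],[0.05,0.25,6.2,0,0,0],[0.05,0.25,6.2,0,0,0]],
  ],
)

```text
clock: 5.2
eef_pos: [651.1, 170.0, 185.5]
tool_rot: [3.141, -0.0, 1.389]
force: [0.1, -0.5, -5.5]
width: 38.5
gripper_force: 63.2
```

send_rows(
  rows=[
    [[0,0,0.4,0,0,0],[0,0,0.7,0,0,0],[0.24,0,1.05,0,-0.025,0],[0.47,0,1.4,0,-0.05,0],[0.7,0,1.75,0,-0.075,0],[0.91,0,2.1,0,-0.1,0],[1.12,0,2.45,0,-0.125,0],[1.32,0,2.8,0,-0.15,0],[1.45,0,3.1,0,-0.17,0],[1.45,0,3.1,0,-0.17,0]],
  ],
)

```text
clock: 6.2
eef_pos: [653.5, 185.6, 153.2]
tool_rot: [-3.142, 0.17, 1.391]
force: [1.1, 0.9, -1.9]
width: 38.7
gripper_force: 63.7
```

send_rows(
  rows=[
    [[0.12,0,0.13,0,-0.013,0],[0.25,0,0.26,0,-0.027,0],[0.37,0,0.4,0,-0.04,0],[0.37,0,0.4,0,-0.04,0],[0.37,0,0.4,0,-0.04,0]],
  ],
)

```text
clock: 6.7
eef_pos: [654.0, 187.3, 149.2]
tool_rot: [-3.141, 0.21, 1.389]
force: [0.5, 2.2, -3.1]
width: 39.0
gripper_force: 63.6
```

```bash
python3 - <<'E'
from h import *
from cell import ctrl
s=ctrl.read_state();im=ctrl.get_image("scene")
print(s["clock"],s["eef_pos"],s["force"])
cv2.imwrite("pics/s3.png",cv2.resize(im["pixels"][150:330,110:290],None,fx=3,fy=3)[...,::-1])
E
```

```text
6.7 [653.96571632 187.29156055 149.17275942] [ 0.46634746  2.15522074 -3.07040956]
```

View pics/s3.png

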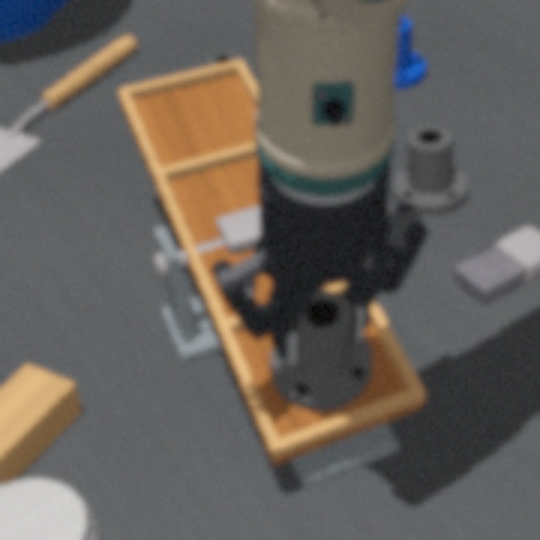

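send_rows(
  rows=[
    [[0,0,0.1,0,0,0],[0,0,0.2,0,0,0],[0,0,0.2,0,0,0],[0,0,0.2,0,0,0]],
  ],
)

```text
clock: 7.15
eef_pos: [654.0, 186.9, 148.7]
tool_rot: [-3.142, 0.209, 1.389]
force: [-2.2, 4.2, 5.4]
width: 38.6
gripper_force: 64.4
```

send_rows(
  rows=[
    [[0,0,0,0,0,0],[0,0,0,0,0,0],[0,0,0,0,0,0],[0,0,0,0,0,0],[0,0,0,0,0,0],[0,0,0,0,0,0],[0,0,0,0,0,0]],
  ],
  grip=0,
)

```text
clock: 7.85
eef_pos: [653.9, 186.4, 147.3]
tool_rot: [-3.141, 0.21, 1.389]
force: [-0.5, -0.3, -0.2]
width: 85.4
gripper_force: 0.0
```

send_rows(
  rows=[
    [[0,0,-2,0,0,0],[0,0,-5,0,0,0],[0,0,-8,0,0,0],[0,0,-11,0,0,0],[0,0,-14,0,0,0],[0,0,-16,0,0,0],[0,0,-16,0,0,0],[0,0,-16,0,0,0]],
  ],
)

```text
clock: 8.65
eef_pos: [659.8, 219.2, 303.6]
tool_rot: [-3.141, 0.21, 1.389]
force: [0.2, -1.1, -0.4]
width: 85.3
gripper_force: 0.0
```

```bash
python3 - <<'E'
from h import *
from cell import ctrl
s=ctrl.read_state();im=ctrl.get_image("scene")
cv2.imwrite("pics/s4.png",cv2.resize(im["pixels"][150:330,110:290],None,fx=3,fy=3)[...,::-1])
print(s["clock"],s["width"],s["eef_pos"],s["tool_rot"],rel(s,(428,-2,270),(np.pi,0,1.386)))
E
```

```text
8.65 85.31156960711205 [659.79450368 219.22061565 303.58377856] [-3.14133003  0.20992815  1.38887067] [-24.681, -18.792, 8.697, 0.0, 0.21, 0.003]
```

View pics/s4.png

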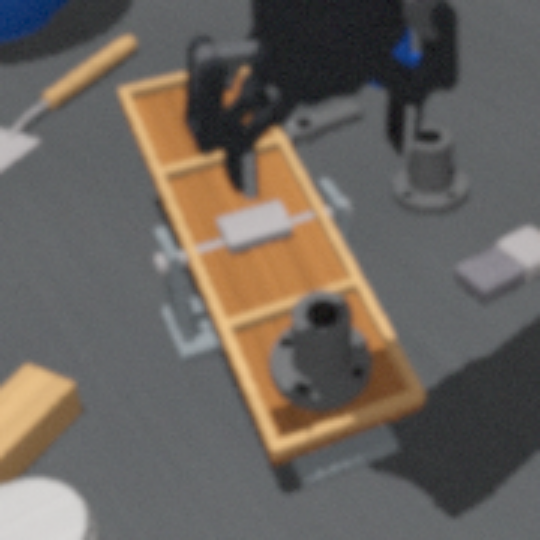

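Hub a rests flat in the lowered +y pan. Next is hub b.

send_rows(
  rows=[
    [[-4.5,-3.5,0,0,0.05,0],[-9,-7,1.5,0,0.1,0],[-13.5,-10.5,3,0,0.15,0],[-18,-14,5,0,0.21,0],[-22.5,-17.5,7.5,0,0.21,0],[-24.7,-18.8,8.7,0,0.21,0],[-24.7,-18.8,8.7,0,0.21,0],[-24.7,-18.8,8.7,0,0.21,0],[-24.7,-18.8,8.7,0,0.21,0],[-24.7,-18.8,8.7,0,0.21,0]],
  ],
)

```text
clock: 9.7
eef_pos: [429.0, -1.3, 270.1]
tool_rot: [3.141, -0.0, 1.39]
force: [0.6, -0.1, -1.2]
width: 85.4
gripper_force: 0.0
```

```bash
python3 - <<'E'
from h import *
from cell import ctrl
s=ctrl.read_state();im=ctrl.get_image("wrist")
print(s["clock"],s["eef_pos"],s["tool_rot"])
np.savez("w5.npz",**im);cv2.imwrite("pics/w5.png",im["pixels"][...,::-1])
im=ctrl.get_image("top");cv2.imwrite("pics/t5.png",cv2.resize(im["pixels"][60:150,140:320],None,fx=3,fy=3)[...,::-1]);np.savez("t5.npz",**im)
E
```

```text
9.7 [428.9748528   -1.30199432 270.05320452] [ 3.14120864e+00 -6.58801749e-06  1.39015470e+00]
```

View pics/w5.png

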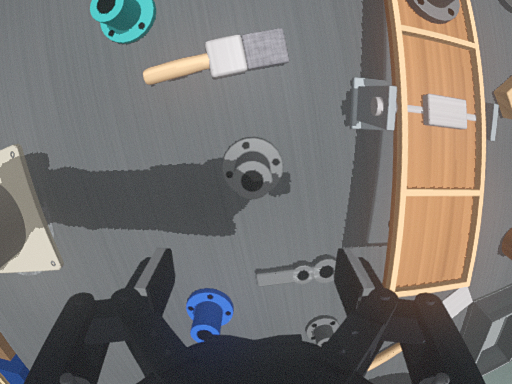

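View pics/t5.png

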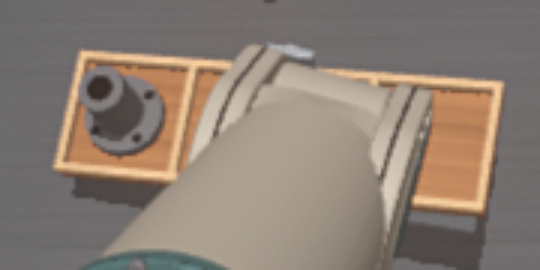

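Wrist view: hub b's boss hole is at (252,181) and its flange at (253,168). Top view: hub a's flange is at crop position (123,112), inside its pan.

```bash
python3 - <<'E'
from h import *
from cell import ctrl
im=dict(np.load("w5.npz"));s=ctrl.read_state()
print(fish(im,s,(252,181),62).round(1),fish(im,s,(253,168),12).round(1))
t=dict(np.load("t5.npz"))
p=cast(t,(140+123/3,60+112/3),65)[0,:2];d=p-[625.7,42.1];y=-.191
print(p,"tray xy",d@[np.cos(y),np.sin(y)],d@[-np.sin(y),np.cos(y)])
E
```

```text
[[427.   -1.6  62. ]] [[427.8  -1.6  12. ]]
[650.33171978 169.96398233] tray xy -0.09001215752848096 130.21486664290694
```

send_rows(
  rows=[
    [[0,-0.15,5,0,0,0],[0,-0.15,10,0,0,0],[0,-0.15,14,0,0,0],[0,-0.15,16,0,0,0],[0,-0.15,17.2,0,0,0],[0,-0.15,17.2,0,0,0],[0,-0.15,17.2,0,0,0]],
  ],
)

```text
clock: 10.5
eef_pos: [426.9, -1.4, 98.1]
tool_rot: [-3.141, 0.001, 1.39]
force: [0.5, 0.1, 0.4]
width: 85.7
gripper_force: 0.0
```

send_rows(
  rows=[
    [[0,0,0,0,0,0],[0,0,0,0,0,0],[0,0,0,0,0,0],[0,0,0,0,0,0],[0,0,0,0,0,0],[0,0,0,0,0,0],[0,0,0,0,0,0],[0,0,0,0,0,0],[0,0,0,0,0,0],[0,0,0,0,0,0]],
  ],
  grip=255,
)

```text
clock: 11.5
eef_pos: [426.8, -1.7, 99.2]
tool_rot: [3.14, -0.001, 1.389]
force: [-2.0, 1.4, 8.9]
width: 38.5
gripper_force: 59.6
```

send_rows(
  rows=[
    [[0,0,-3,0,0,0],[0,0,-7,0,0,0],[0,0,-11,0,0,0],[0,0,-15,0,0,0],[0,0,-15.5,0,0,0],[0,0,-15.5,0,0,0]],
  ],
)

```text
clock: 12.1
eef_pos: [426.5, -1.2, 253.5]
tool_rot: [3.141, -0.001, 1.39]
force: [0.3, -0.1, -4.7]
width: 38.4
gripper_force: 63.4
```

```bash
python3 - <<'E'
from h import *
from cell import ctrl
s=ctrl.read_state()
u=np.array([.190,.982]);p=np.array([625.7,42.1])-130*u
print(p,s["width"],rel(s,(*p,250),(np.pi,0,1.386)))
E
```

```text
[601.   -85.56] 38.424922043334355 [-5.165, 18.679, 0.364, 0.001, -0.001, 0.004]
```

send_rows(
  rows=[
    [[-1,4.5,0,0,0,0],[-2,9,0,0,0,0],[-2.84,13.5,0,0,-0.1,0],[-2.84,17,0,0,-0.21,0],[-2.84,18.7,0,0,-0.21,0],[-2.84,18.7,0,0,-0.21,0],[-2.84,18.7,0,0,-0.21,0],[-2.84,18.7,0,0,-0.21,0]],
  ],
)

```text
clock: 12.9
eef_pos: [603.5, -63.8, 251.5]
tool_rot: [-3.137, 0.209, 1.388]
force: [0.4, 0.7, -5.7]
width: 38.2
gripper_force: 63.3
```

```bash
python3 - <<'E'
from h import *
from cell import ctrl
s=ctrl.read_state();P=s["eef_pos"]
m=np.array([625.7,42.1]);u=np.array([.190,.982])
T=R.from_euler('xyz',s["tool_rot"]).as_matrix();b=P+98.7*T[:,2]
d=b[:2]-m;print(s["clock"],P,s["tool_rot"],"hub bottom",b,"tray y",d@u,"x",d@[.982,-.19])
L=R.from_euler('xyz',(np.pi,0,1.386))
for th in (.21,.18,.15,.12,.09,.06,.03,0):
    rot=R.from_euler('xyz',(np.pi,0,1.386))*R.from_rotvec([0,-th,0])
    c=np.r_[m-130*np.cos(th)*u,80+130*np.sin(th)]-98.7*rot.as_matrix()[:,2]
    print(th,rel(s,c,rot.as_euler('xyz')),c.round(1))
E
```

```text
12.9 [603.51669701 -63.82862937 251.52068712] [-3.13741264  0.20911306  1.38765726] hub bottom [599.37959997 -83.90003745 154.97166846] tray y -128.73291278188387 x -1.906625717987576
0.21 [1.151, 0.173, 4.651, -0.004, -0.001, 0.002] [605.3 -62.5 203.6]
0.18 [0.861, 0.174, 5.045, -0.004, 0.029, 0.002] [604.6 -66.1 200.4]
0.15 [0.582, 0.175, 5.447, -0.004, 0.059, 0.002] [604.  -69.6 197. ]
0.12 [0.316, 0.175, 5.858, -0.004, 0.089, 0.001] [603.3 -73.  193.6]
0.09 [0.062, 0.176, 6.277, -0.004, 0.119, 0.001] [602.7 -76.3 190. ]
0.06 [-0.18, 0.177, 6.703, -0.004, 0.149, 0.001] [602.1 -79.5 186.3]
0.03 [-0.408, 0.179, 7.136, -0.004, 0.179, 0.001] [601.6 -82.6 182.6]
0 [-0.623, 0.18, 7.576, -0.004, 0.209, 0.001] [601.  -85.6 178.7]
```

send_rows(
  rows=[
    [[0.4,0.05,1.5,0,0,0],[0.8,0.05,3,0,0,0],[1.15,0.05,4,0,0,0],[1.15,0.05,4.3,0,0,0],[1.15,0.05,4.3,0,0,0],[1.15,0.05,4.3,0,0,0]],
  ],
)

```text
clock: 13.5
eef_pos: [606.6, -61.7, 209.1]
tool_rot: [3.141, 0.21, 1.389]
force: [1.1, 0.3, -4.6]
width: 38.5
gripper_force: 63.4
```

```bash
python3 - <<'E'
from h import *
from cell import ctrl
s=ctrl.read_state();print(s["eef_pos"],s["force"])
m=np.array([625.7,42.1]);u=np.array([.190,.982])
for th in (.21,.18,.15,.12,.09,.06,.03,0):
    rot=R.from_euler('xyz',(np.pi,0,1.386))*R.from_rotvec([0,-th,0])
    c=np.r_[m-130*np.cos(th)*u,80+130*np.sin(th)]-98.7*rot.as_matrix()[:,2]
    print(th,rel(s,c,rot.as_euler('xyz')))
im=ctrl.get_image("scene")
cv2.imwrite("pics/s6.png",cv2.resize(im["pixels"][130:310,110:310],None,fx=3,fy=3)[...,::-1])
E
```

```text
[606.55718647 -61.74655305 209.12642507] [ 1.11530131  0.26660454 -4.63318242]
0.21 [0.017, -0.108, 0.558, 0.001, 0.0, 0.002]
0.18 [-0.273, -0.109, 0.953, 0.001, 0.03, 0.002]
0.15 [-0.551, -0.111, 1.356, 0.001, 0.06, 0.002]
0.12 [-0.817, -0.112, 1.767, 0.001, 0.09, 0.003]
0.09 [-1.07, -0.114, 2.186, 0.001, 0.12, 0.003]
0.06 [-1.311, -0.115, 2.612, 0.001, 0.15, 0.003]
0.03 [-1.539, -0.116, 3.046, 0.001, 0.18, 0.003]
0 [-1.753, -0.117, 3.486, 0.001, 0.21, 0.003]
```

View pics/s6.png

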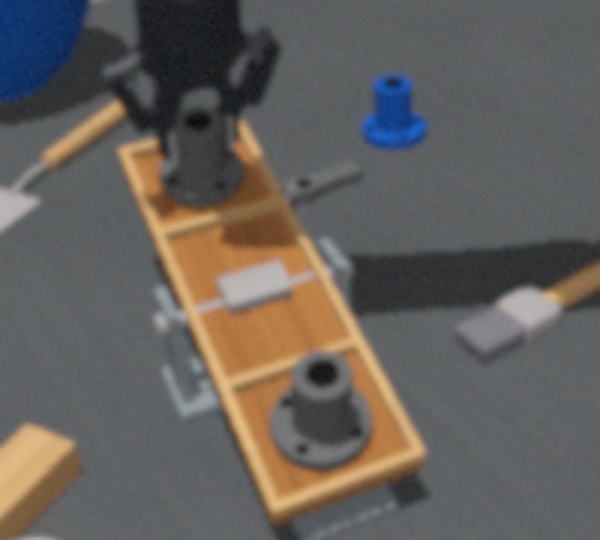

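The view shows hub b hanging just over the raised -y pan, tilted to match it, and hub a still seated. I'll lower it while rotating back to level.

send_rows(
  rows=[
    [[0,-0.1,0.3,0,0,0],[0.02,-0.1,0.58,0,0,0],[-0.13,-0.1,0.8,0,0.015,0],[-0.27,-0.1,1.0,0,0.03,0],[-0.41,-0.1,1.2,0,0.045,0],[-0.55,-0.1,1.4,0,0.06,0],[-0.68,-0.1,1.6,0,0.075,0],[-0.82,-0.1,1.8,0,0.09,0],[-0.82,-0.1,1.8,0,0.09,0]],
  ],
)

```text
clock: 14.45
eef_pos: [603.1, -73.6, 193.0]
tool_rot: [3.141, 0.119, 1.387]
force: [0.4, 1.0, -0.8]
width: 38.4
gripper_force: 63.8
```

```bash
python3 - <<'E'
from h import *
from cell import ctrl
s=ctrl.read_state();print(s["eef_pos"],s["force"])
m=np.array([625.7,42.1]);u=np.array([.190,.982])
for th in (.12,.09,.06,.03,0):
    rot=R.from_euler('xyz',(np.pi,0,1.386))*R.from_rotvec([0,-th,0])
    c=np.r_[m-130*np.cos(th)*u,80+130*np.sin(th)]-98.7*rot.as_matrix()[:,2]
    print(th,rel(s,c,rot.as_euler('xyz')))
E
```

```text
[603.08829423 -73.60395108 193.02094041] [ 0.42927802  0.99361547 -0.84417011]
0.12 [0.055, 0.015, -0.06, 0.0, -0.001, 0.001]
0.09 [-0.236, 0.014, 0.334, 0.0, 0.029, 0.001]
0.06 [-0.515, 0.014, 0.737, 0.0, 0.059, 0.001]
0.03 [-0.781, 0.013, 1.148, 0.0, 0.089, 0.001]
0 [-1.035, 0.012, 1.566, 0.0, 0.119, 0.001]
```

send_rows(
  rows=[
    [[-0.12,0,0.2,0,0.015,0],[-0.25,0,0.38,0,0.03,0],[-0.38,0,0.58,0,0.045,0],[-0.51,0,0.78,0,0.06,0],[-0.65,0,0.98,0,0.075,0],[-0.78,0,1.18,0,0.09,0],[-0.92,0,1.38,0,0.105,0],[-1.03,0,1.57,0,0.12,0],[-1.03,0,1.6,0,0.12,0],[-1.03,0,1.6,0,0.12,0]],
  ],
)

```text
clock: 15.45
eef_pos: [601.0, -85.5, 178.3]
tool_rot: [3.141, 0.001, 1.388]
force: [-1.4, -4.1, 1.2]
width: 38.6
gripper_force: 64.2
```

send_rows(
  rows=[
    [[0,0,0,0,0,0],[0,0,0,0,0,0],[0,0,0,0,0,0],[0,0,0,0,0,0],[0,0,0,0,0,0],[0,0,0,0,0,0],[0,0,0,0,0,0]],
  ],
  grip=0,
)

```text
clock: 16.15
eef_pos: [601.0, -84.7, 178.2]
tool_rot: [-3.142, -0.0, 1.389]
force: [-0.3, 0.2, 0.5]
width: 85.5
gripper_force: 0.0
```

send_rows(
  rows=[
    [[0,0,-2,0,0,0],[0,0,-5,0,0,0],[0,0,-9,0,0,0],[0,0,-13,0,0,0],[-3,-4,-15,0,0,0],[-5,-8,-15,0,0,0],[-7,-12,-15,0,0,0],[-9,-16,-15,0,0,0],[-9,-16,-15,0,0,0],[-9,-16,-15,0,0,0]],
  ],
)

```text
clock: 17.15
eef_pos: [426.9, -144.5, 328.8]
tool_rot: [3.14, -0.001, 1.387]
force: [0.3, 0.8, 0.2]
width: 85.4
gripper_force: 0.0
```

```bash
python3 - <<'E'
from h import *
from cell import ctrl
im=ctrl.get_image("scene");im0=dict(np.load("scene0.npz"))
f=lambda p:cv2.resize(p[140:300,120:290],None,fx=2.3,fy=3)
cv2.imwrite("pics/s7.png",np.hstack([f(im["pixels"]),f(im0["pixels"])])[...,::-1])
print(ctrl.read_state()["clock"])
E
```

```text
17.2
```

View pics/s7.png

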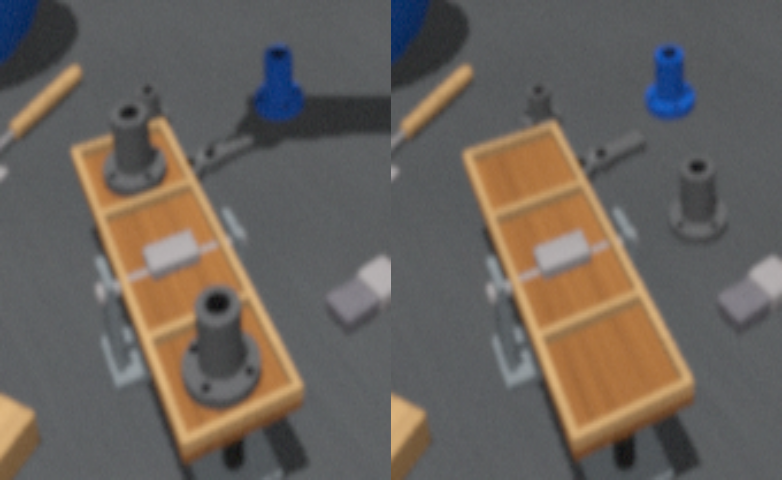

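The view shows both hubs standing in their pans with the tray nearly level, but the +y end looks slightly low. I'll measure the residual tip.

```bash
python3 - <<'E'
from h import *
from cell import ctrl
a=dict(np.load("scene0.npz"));b=ctrl.get_image("scene")
E=a["extrinsics"];K=np.array([[a["fx"],0,a["cx"]],[0,a["fy"],a["cy"]],[0,0,1]])
def proj(p):
    c=(np.array(p)-E[:3,3])@E[:3,:3];return np.array([a["cx"]-a["fx"]*c[0]/c[2],a["cy"]+a["fy"]*c[1]/c[2]])
g=lambda i:cv2.cvtColor(i["pixels"],cv2.COLOR_RGB2GRAY)
A,B=g(a),g(b)
m=np.array([625.7,42.1]);u=np.array([.19,.982]);v=np.array([.982,-.19])
for n,tx,ty in(("+y c1",48,181),("+y c2",-48,181),("-y c1",48,-181),("-y c2",-48,-181),("case ref",None,0)):
    if tx is None: q=np.array([285.,232.])
    else:
        p=np.r_[m+tx*v+ty*u,90];q=proj(p);dz=proj(p+[0,0,1])-q
    x,y=q.round().astype(int);w=9
    T=A[y-w:y+w+1,x-w:x+w+1];S=B[y-w-6:y+w+7,x-w-6:x+w+7]
    r=cv2.matchTemplate(S,T,cv2.TM_CCOEFF_NORMED);j=np.unravel_index(r.argmax(),r.shape)
    def sub(l,c,h):return 0.5*(l-h)/(l-2*c+h)
    sy=j[0]-6+(sub(r[j[0]-1,j[1]],r[j],r[j[0]+1,j[1]]) if 0<j[0]<12 else 0);sx=j[1]-6+(sub(r[j[0],j[1]-1],r[j],r[j[0],j[1]+1]) if 0<j[1]<12 else 0)
    print(n,q.round(1),"shift",round(sx,2),round(sy,2),"dz mm",round(float(sy/dz[1]),2),round(float(r.max()),2))
E
```

```text
+y c1 [201.5 284.9] shift 0.24 1.21 dz mm -3.19 0.99
+y c2 [248.1 267.8] shift 0.08 1.35 dz mm -3.62 0.99
-y c1 [154.4 190.7] shift -0.22 -1.06 dz mm 3.29 0.99
-y c2 [189.9 181.7] shift 0.86 -0.82 dz mm 2.58 0.69
case ref [285. 232.] shift 0.01 -0.01 dz mm 0.05 1.0
```

```bash
python3 - <<'E'
from h import *
from cell import ctrl
im=ctrl.get_image("top");hsv=cv2.cvtColor(im["pixels"],cv2.COLOR_RGB2HSV)
m=np.array([625.7,42.1]);u=np.array([.19,.982]);v=np.array([.982,-.19])
yy,xx=np.mgrid[0:384,0:512];w=cast(im,np.c_[xx.ravel(),yy.ravel()],90)[:,:2]-m
X=(w@v).reshape(384,512);Y=(w@u).reshape(384,512)
for sg in(1,-1):
    k=((abs(X)<44)&(abs(Y-sg*130)<46)&(hsv[...,1]<90)).astype(np.uint8)
    n,l,st,c=cv2.connectedComponentsWithStats(k);i=1+st[1:,4].argmax();q=l==i
    print(sg,st[i,4],"tray y extent",Y[q].min().round(1),Y[q].max().round(1),"x",X[q].min().round(1),X[q].max().round(1))
E
```

```text
1 655 tray y extent 97.0 165.6 x -36.5 39.4
-1 985 tray y extent -176.0 -88.2 x -44.0 42.6
```

send_rows(
  rows=[
    [[2,4,0,0,0,0],[4,8,0,0,0,0],[6,12,0,0,0,0],[9,16,0,0,0,0],[9,16,0,0,0,0],[9,16,0,0,0,0],[9,16,0,0,0,0]],
  ],
)

```text
clock: 18.0
eef_pos: [600.3, -85.3, 327.8]
tool_rot: [-3.14, 0.001, 1.388]
force: [-0.6, -0.1, 0.4]
width: 85.2
gripper_force: 0.0
```

send_rows(
  rows=[
    [[0,0,4,0,0,0],[0,0,8,0,0,0],[0,0,12,0,0,0],[0,0,14,0,0,0],[0,0,14.8,0,0,0],[0,0,14.8,0,0,0],[0,0,14.8,0,0,0]],
  ],
)

```text
clock: 18.7
eef_pos: [601.5, -85.5, 181.7]
tool_rot: [3.139, 0.0, 1.388]
force: [0.1, 0.5, 0.1]
width: 85.3
gripper_force: 0.0
```

send_rows(
  rows=[
    [[0,0,0,0,0,0],[0,0,0,0,0,0],[0,0,0,0,0,0],[0,0,0,0,0,0],[0,0,0,0,0,0],[0,0,0,0,0,0],[0,0,0,0,0,0]],
  ],
  grip=255,
)

```text
clock: 19.4
eef_pos: [601.1, -85.0, 180.4]
tool_rot: [3.141, 0.0, 1.389]
force: [-0.6, -1.0, 0.7]
width: 39.1
gripper_force: 61.1
```

send_rows(
  rows=[
    [[-0.15,0,0,0,0,0],[-0.3,0,0,0,0,0],[-0.5,0,0,0,0,0],[-0.7,0,0,0,0,0],[-0.7,0,0.1,0,0,0],[-0.7,0,0.2,0,0,0],[-0.7,0,0.2,0,0,0]],
  ],
)

```text
clock: 20.1
eef_pos: [599.6, -91.7, 178.1]
tool_rot: [-3.141, 0.0, 1.389]
force: [-0.1, 2.9, 1.0]
width: 38.5
gripper_force: 61.0
```

Supported again (force about +1 N), so release and back off.

send_rows(
  rows=[
    [[0,0,0,0,0,0],[0,0,0,0,0,0],[0,0,0,0,0,0],[0,0,0,0,0,0],[0,0,0,0,0,0],[0,0,0,0,0,0],[0,0,0,0,0,0]],
  ],
  grip=0,
)

```text
clock: 20.8
eef_pos: [599.7, -91.7, 178.3]
tool_rot: [-3.142, 0.0, 1.389]
force: [0.7, 0.3, 0.3]
width: 85.2
gripper_force: 0.0
```

send_rows(
  rows=[
    [[0,0,-2,0,0,0],[0,0,-5,0,0,0],[0,0,-9,0,0,0],[0,0,-13,0,0,0],[-3,-4,-15,0,0,0],[-5,-8,-15,0,0,0],[-7,-12,-15,0,0,0],[-9,-16,-15,0,0,0],[-9,-16,-15,0,0,0],[-9,-16,-15,0,0,0]],
  ],
)

```text
clock: 21.8
eef_pos: [425.7, -151.4, 328.7]
tool_rot: [3.14, -0.001, 1.387]
force: [-0.0, 0.9, -0.7]
width: 85.4
gripper_force: 0.0
```

```bash
python3 - <<'E'
from h import *
from cell import ctrl
a=dict(np.load("scene0.npz"));b=ctrl.get_image("scene")
E=a["extrinsics"]
def proj(p):
    c=(np.array(p)-E[:3,3])@E[:3,:3];return np.array([a["cx"]-a["fx"]*c[0]/c[2],a["cy"]+a["fy"]*c[1]/c[2]])
g=lambda i:cv2.cvtColor(i["pixels"],cv2.COLOR_RGB2GRAY)
A,B=g(a),g(b)
m=np.array([625.7,42.1]);u=np.array([.19,.982]);v=np.array([.982,-.19])
for n,tx,ty in(("+y c1",48,181),("+y c2",-48,181),("-y c1",48,-181)):
    p=np.r_[m+tx*v+ty*u,90];q=proj(p);dz=proj(p+[0,0,1])-q
    x,y=q.round().astype(int);w=9
    r=cv2.matchTemplate(B[y-w-6:y+w+7,x-w-6:x+w+7],A[y-w:y+w+1,x-w:x+w+1],5);i,j=np.unravel_index(r.argmax(),r.shape)
    sy=i-6+.5*(r[i-1,j]-r[i+1,j])/(r[i-1,j]-2*r[i,j]+r[i+1,j])
    print(n,"dz mm",round(float(sy/dz[1]),2),round(float(r.max()),2))
print(ctrl.read_state()["clock"])
E
```

```text
+y c1 dz mm -0.92 0.99
+y c2 dz mm -0.94 0.99
-y c1 dz mm 1.25 0.99
21.85
```

The remaining tip is about 0.006 rad, which is effectively level, so I'm handing in.

```bash
python3 -c "
from cell import ctrl
print(ctrl.finish_job())"
```

```text
the job is handed in; nothing more can be done
None
```

Both large hubs stand flange down, one in each pan, with the tray level to about 0.006 rad; the job was handed in at about 22 s, though I viewed 11 pictures against the limit of 10.

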